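Set the switch bank of the kitchen socket unit

ROBOT

A 6-joint arm with a two-finger parallel gripper is mounted at the origin on a cart in front of the work surface, level with it; the furniture and walls round the work are solid. World frame = base frame: x ahead of the robot, y to its left, z up, the work surface at z = 0. Lengths are in m, angles in rad, forces in N, time in s.
With the tool pointing down it reaches from about 0.225 to 0.875 m from the base axis. Payload 3.4 kg.
Tool frame: the origin (TCP) lies at the very end of the fingers, on their centre line; the grasp point (between the pads) lies 19 mm behind it (grasp_offset is the distance from the TCP to the grasp point, in m); y points along the fingers, z is the direction in which the jaws open and shut, and the axes are right-handed (so a half turn about y gives the same grasp; the last joint's range is limited). The gripper opens to 85 mm and grips with 20 to 120 N. Pads are 22 mm wide; open, the fingers measure 114 mm over their backs; the gripper's body (76 mm by 85 mm) begins 54 mm behind the grasp point. The pads swing forward as they close: fully open they stand 13 mm farther back than shut.
Start: joints at [-1.338, 0.276, 1.505, -0, 1.361, -0.121], TCP at [0.199, -0.539, 0.231] pointing down, gripper open.
Joint ranges: [-2.89, 2.89], [-0.75, 2.08], [0.22, 2.7], [-1.18, 4.32], [0.11, 2.71], [-2.7, 2.7]. Speed limits (rad/s): [2.57, 2.57, 3.14, 3.14, 3.14, 3.14].

INTERFACE

Orientations are given as a unit quaternion [w, x, y, z].
In Python, from rig import get_state, get_image, sign_off, grasp_offset gives the robot as it stands.
- The arm moves only by the shell command python3 -m jog 'ROWS' [FORCE]. ROWS is JSON, one flat list of numbers, 7 for each row, row after row: the closure in counts, from 0 (fully open) to 255 (shut), then the shift along the tool's x, y, z in cm, then the turn, a rotation vector about the tool's x, y, z in units of 8 degrees (1.0 is 8 degrees). In form: [jaw, tx, ty, tz, rx, ry, rz, jaw, tx, ty, tz, rx, ry, rz, ...]. A call has 1 to 12 rows; each row is the pose to reach, as a shift and turn from the pose commanded when the call began, along the tool's axes at that moment; what a row does not reach only later rows make up. A row lasts 1/8 s, in which the tool goes at most 62.5 mm and 10.7 degrees, less where a joint would pass 70% of its speed; a pose out of reach is approached as far as the arm can. A call with a gripper value outside its range is refused whole. The fingers move at their own pace and stop on an object; FORCE is the grip in N (left out, the last holds). Time passes only in rows, so rows that repeat a pose let the fingers close. It gives the time, the measured TCP pose, the force and the opening at its end, in the units of the state.
- get_state(): the state, without advancing time (a new reading comes with each control period).
- get_image(name): name is "scene" or "top" or "wrist"; returns a dict with "color" (480x640x3 uint8, blue, green, red), "mtx" (3x3 intrinsics, pixels), "R" (3x3) and "t" (3): a world point X has camera coordinates R X + t; the wrist camera has in their place "tool_from_camera" (4x4, takes a point from camera to tool coordinates, whose origin is the TCP and whose axes are the tool frame's). Camera axes: x right, y down, z forward; pixel columns grow to the right and rows downward; lengths in m; the calibration is good to about 2 mm. A picture is of the moment at which its call begins: read the wrist's pose just before it. There is no depth.
- sign_off(): hands the job in, once; it reports no verdict.
The state is a dict: "clock": time; "qpos": joint angles; "qd": joint speeds; "effort": joint torques, N m; "position": TCP position; "ee_rot": TCP orientation; "contact_force": force on the tool from outside, world axes, zero at the start; "moment": the same for the moment, N m; "width": finger opening in m.
Only numpy, scipy, OpenCV 4.12 (cv2) and the standard library are available. Lean on these libraries where they do the work, as an engineer would, in place of code of your own. Each camera call takes 0.05 s, during which the arm holds its last target.

TASK

Set the three side-by-side toggle switches of the white socket unit on the worktop: green on, yellow on, red off. A switch is on when its lever leans all the way towards the row of sockets, and off when it leans all the way away from them.

Things in the scene. Friction and masses are not known exactly. Their poses are not given: they have to be found in the camera images.
- socket_unit: White socket unit right of the hob, fixed, top flat and 45 mm above the worktop. Origin: on its underside, under the middle lever. z up, x from the lever row to the row of flush round sockets (at x = 55 mm), y along the rows. Housing x -45 to 85 mm, y -75 to 75 mm. Levers at x = 0, y = -47, 0, 47 mm, colours in any order; nothing else stands above the top.
- green_tip (a point): Tip of the green toggle lever, 38 mm from its hinge at the unit's top face. Grip 10 mm thick, 14 mm wide along the row, 24 mm long, on a steel stem. It leans 26 degrees: tip 34 mm above the top face and 16.5 mm to the unit's +x (to the sockets: on) or -x (off). A stiff hinge (about 1 N at the tip) holds it wherever it is left: push it to its stop. It starts off.
- yellow_tip (a point): Tip of the yellow toggle lever, 38 mm from its hinge at the unit's top face. Grip 10 mm thick, 14 mm wide along the row, 24 mm long, on a steel stem. It leans 26 degrees: tip 34 mm above the top face and 16.5 mm to the unit's +x (to the sockets: on) or -x (off). A stiff hinge (about 1 N at the tip) holds it wherever it is left: push it to its stop. It starts on.
- red_tip (a point): Tip of the red toggle lever, 38 mm from its hinge at the unit's top face. Grip 10 mm thick, 14 mm wide along the row, 24 mm long, on a steel stem. It leans 26 degrees: tip 34 mm above the top face and 16.5 mm to the unit's +x (to the sockets: on) or -x (off). A stiff hinge (about 1 N at the tip) holds it wherever it is left: push it to its stop. It starts on.

How it is judged:
At the end, for the whole second after the job is handed in: The green and yellow levers lean towards the sockets (tips more than 10 mm to the socket side of the unit's lever row) and the red lever leans away from them (tip more than 10 mm to the other side) (x of each of green_tip, yellow_tip in the frame of socket_unit above 0.01 m and x of red_tip in the frame of socket_unit below -0.01 m); the robot touches nothing.
It also fails if it takes over 27 s, if anything falls off the work surface, if the arm or the gripper's body presses on something with over 40 N, if the wrist force passes 120 N, or if a joint passes its speed limit or range.

## Working session

There is one attempt and no reset: what is moved stays moved. The work goes in short steps, Python scripts to look and compute and a shell command to move; the robot and the scene stay as the last step left them, time stands still between calls to the robot, and variables do not carry over. Pictures are saved under pics/ and viewed, and the job is handed in when it is done.

```bash
mkdir -p pics; ls
python3 - <<'E'
from rig import get_state,get_image,grasp_offset
import cv2
s=get_state();print(s,grasp_offset)
for n in("scene","top","wrist"):
    i=get_image(n);cv2.imwrite(f"pics/{n}0.png",i["color"]);print(n,{k:v for k,v in i.items() if k!="color"})
E
```

```text
pics
{'clock': 0.0, 'qpos': array([-1.33799519e+00,  2.76571853e-01,  1.50613805e+00,  2.74286762e-05,
        1.36070436e+00, -1.20991477e-01]), 'qd': array([0.00025228, 0.00042611, 0.00117251, 0.00141258, 0.00019122,
       0.00023412]), 'effort': array([-5.68685173e-04, -4.16775405e+01, -2.45807165e+01, -1.78499517e-04,
        1.09986356e-02,  1.44139079e-05]), 'position': array([ 0.19909809, -0.53886122,  0.23045096]), 'ee_rot': array([ 0.12440466, -0.1244577 ,  0.69671573, -0.69542861]), 'contact_force': array([ 0.0433861 ,  0.27637222, -0.38414422]), 'moment': array([-0.01053839,  0.01339299, -0.00611323]), 'width': 0.08546277275241594} 0.0187
scene {'mtx': array([[591.83884957,   0.        , 321.55361154],
       [  0.        , 591.83884957, 240.30978505],
       [  0.        ,   0.        ,   1.        ]]), 'R': array([[ 0.52692231, -0.84991195, -0.00160116],
       [-0.4100636 , -0.25257725, -0.87638609],
       [ 0.74444659,  0.46244396, -0.48160654]]), 't': array([-0.55368925,  0.1761617 ,  0.71006771])}
top {'mtx': array([[446.41427695,   0.        , 318.41810869],
       [  0.        , 446.41427695, 237.77030305],
       [  0.        ,   0.        ,   1.        ]]), 'R': array([[ 0.00421698, -0.99982559,  0.01819371],
       [-0.99090216, -0.00662539, -0.13442104],
       [ 0.13451813, -0.01746133, -0.99075727]]), 't': array([-0.36146056,  0.47821514,  0.8647143 ])}
wrist {'mtx': array([[371.33257447,   0.        , 313.00163407],
       [  0.        , 371.33257447, 240.44720342],
       [  0.        ,   0.        ,   1.        ]]), 'tool_from_camera': array([[ 2.12589605e-04,  9.49350841e-01,  3.14217975e-01,
        -8.13294408e-02],
       [-1.01695184e-03, -3.14217615e-01,  9.49350439e-01,
        -1.43148473e-01],
       [ 9.99999460e-01, -5.21366581e-04,  8.98644682e-04,
        -1.12191403e-03],
       [ 0.00000000e+00,  0.00000000e+00,  0.00000000e+00,
         1.00000000e+00]])}
```

View pics/scene0.png

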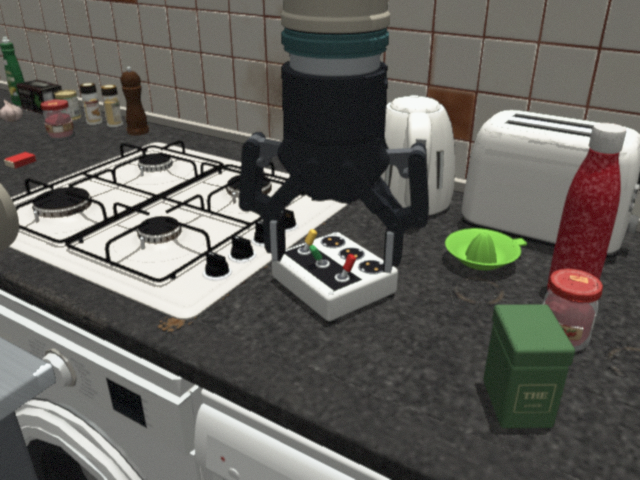

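View pics/top0.png

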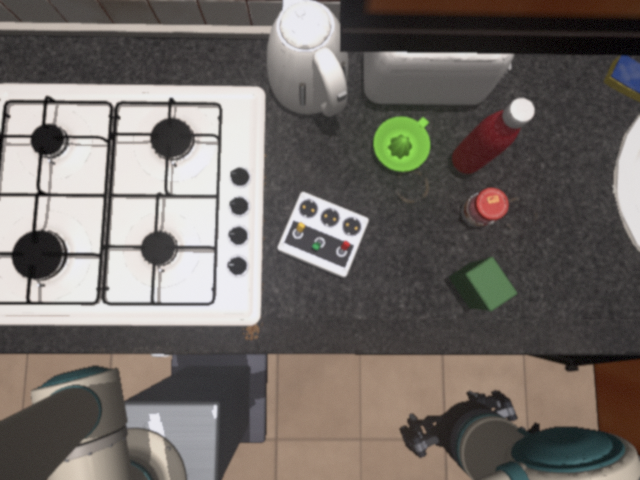

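View pics/wrist0.png

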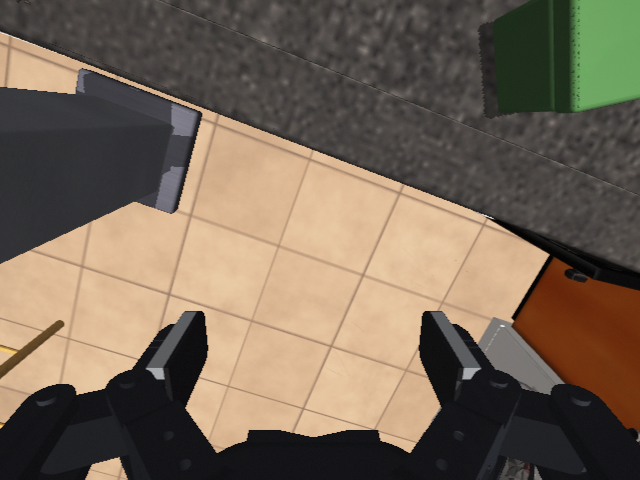

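The unit sits in the top view at about (323,235), with yellow at left, green in the middle and red at right. I'll enlarge it.

Run:
```python
import cv2
c=cv2.imread("pics/top0.png")[180:290,265:385]
cv2.imwrite("pics/topcrop.png",cv2.resize(c,None,fx=5,fy=5,interpolation=cv2.INTER_CUBIC))
```

```text
(no output)
```

View pics/topcrop.png

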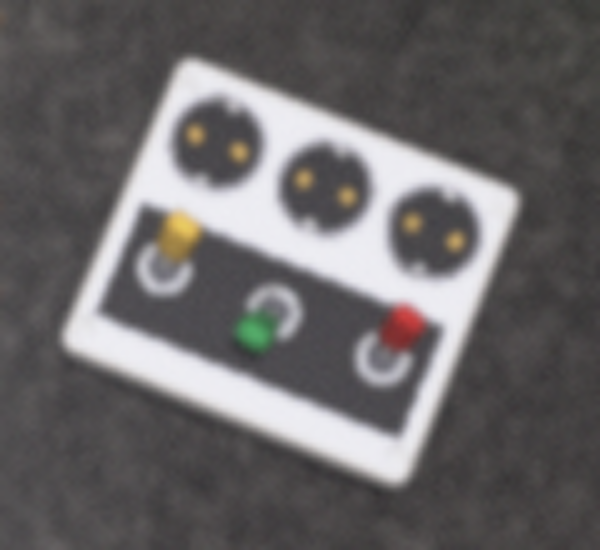

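```bash
cat > h.py <<'E'
import numpy as np
from scipy.spatial.transform import Rotation as Rn
def q2R(q): return Rn.from_quat([q[1],q[2],q[3],q[0]]).as_matrix()
E
python3 - <<'E'
from rig import get_state,get_image
import numpy as np
from h import *
i=get_image("top")
P=np.array([(164,268),(273,313),(382,357),(217,142),(325,188),(434,233)],float)
M=np.array([(0,47),(0,0),(0,-47),(55,47),(55,0),(55,-47)])/1000.
px=(P+.5)/5-.5+[265,180]
W=[]
for p in px:
    d=i["R"].T@np.linalg.inv(i["mtx"])@[*p,1]; c=-i["R"].T@i["t"]
    W.append(c+d*(0.045-c[2])/d[2])
W=np.array(W)[:,:2]
mc,wc=M.mean(0),W.mean(0)
H=(M-mc).T@(W-wc); th=np.arctan2(H[0,1]-H[1,0],H[0,0]+H[1,1])
R=np.array([[np.cos(th),-np.sin(th)],[np.sin(th),np.cos(th)]])
o=wc-R@mc
print(th,np.degrees(th),o,(W-(M@R.T+o))*1000)
s=get_state();print(s["position"]);print(q2R(s["ee_rot"]))
E
```

```text
-0.38980507526060443 -22.334185645212052 [ 0.47009776 -0.36019147] [[-0.1309066   0.04072053]
 [-0.09637597 -0.08942977]
 [ 0.40338941 -0.06078275]
 [ 0.39834297  0.16088385]
 [-0.21865701  0.11553814]
 [-0.3557928  -0.16693   ]]
[ 0.19916155 -0.53909196  0.23079622]
[[-9.38050512e-01 -2.45028747e-04  3.46498450e-01]
 [-3.46498513e-01  1.03353934e-03 -9.38049952e-01]
 [-1.28270575e-04 -9.99999436e-01 -1.05441420e-03]]
```

```bash
cat >> h.py <<'E'
TH=-0.38981; O=np.array([0.4701,-0.3602,0]); U=Rn.from_euler('z',TH).as_matrix()
Rt=U@np.array([[0,0,1],[-1,0,0],[0,-1,0.]])  # tool axes: x=-uy, y=down, z=ux
def plan(s,ux,uy,z):
    R=q2R(s["ee_rot"]); p=O+U@[ux,uy,0]+[0,0,z]
    sh=R.T@(p-s["position"])*100; rv=np.degrees(Rn.from_matrix(R.T@Rt).as_rotvec())/8
    return sh.round(2),rv.round(3)
def where(s):
    u=U.T@(s["position"]-O); f=U.T@s["contact_force"]
    return (u*1000).round(1),f.round(1),s["width"]
E
python3 - <<'E'
from rig import get_state
from h import *
s=get_state()
for z in(.2,.13): print(plan(s,-.058,0,z))
E
```

```text
(array([-27.34,   3.1 , -11.32]), array([ 7.000e-03, -5.924e+00, -4.000e-03]))
(array([-27.34,  10.1 , -11.31]), array([ 7.000e-03, -5.924e+00, -4.000e-03]))
```

```bash
python3 -m jog '[255,-5,0.6,-2,0,-1.2,0, 255,-10,1.2,-4.1,0,-2.4,0, 255,-15,1.8,-6.2,0,-3.6,0, 255,-20,2.4,-8.3,0,-4.8,0, 255,-25,3.1,-10.4,0,-5.92,0, 255,-27.34,5,-11.3,0,-5.92,0, 255,-27.34,9,-11.3,0,-5.92,0, 255,-27.34,10.1,-11.3,0,-5.92,0, 255,-27.34,10.1,-11.3,0,-5.92,0, 255,-27.34,10.1,-11.3,0,-5.92,0]' 20
python3 - <<'E'
from rig import get_state,get_image
from h import *
import cv2
s=get_state();print(s["clock"],where(s));print(plan(s,-.058,0,.066))
cv2.imwrite("pics/w1.png",get_image("wrist")["color"]);cv2.imwrite("pics/s1.png",get_image("scene")["color"])
E
```

```text
clock: 1.45
position: [0.417, -0.3398, 0.1316]
ee_rot: [-0.393, 0.393, -0.587, 0.589]
contact_force: [-0.6, 0.1, 0.1]
width: 0.0002
1.45 (array([-56.8,  -1.3, 131.6]), array([-0.6, -0.1,  0.1]), 0.0001635199357313602)
(array([-0.14,  6.56, -0.13]), array([-0.017, -0.01 ,  0.008]))
```

View pics/w1.png

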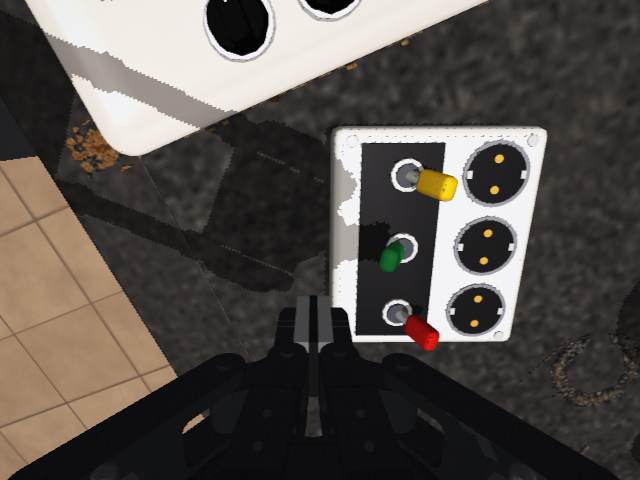

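View pics/s1.png

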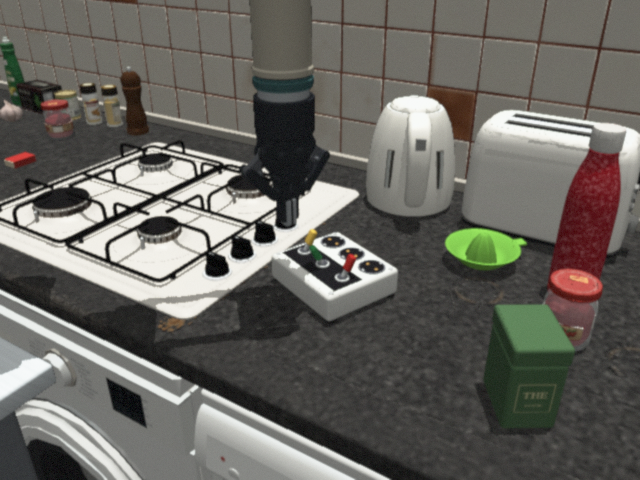

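```bash
python3 -m jog '[255,-0.1,3,0,0,0,0, 255,-0.1,6.5,0,0,0,0, 255,-0.1,6.5,0,0,0,0, 255,-0.1,6.5,1,0,0,0, 255,-0.1,6.5,2,0,0,0, 255,-0.1,6.5,2.8,0,0,0, 255,-0.1,6.5,3.5,0,0,0, 255,-0.1,6.5,3.5,0,0,0]'
python3 - <<'E'
from rig import get_state,get_image
from h import *
import cv2
s=get_state();print(s["clock"],where(s))
cv2.imwrite("pics/w2.png",get_image("wrist")["color"])
E
```

```text
clock: 2.55
position: [0.4503, -0.3515, 0.0654]
ee_rot: [-0.394, 0.393, -0.587, 0.588]
contact_force: [0.3, 0.0, 0.3]
width: -0.0005
2.55 (array([-21.7,   0.5,  65.4]), array([0.2, 0.1, 0.3]), -0.0005126495826380732)
```

View pics/w2.png

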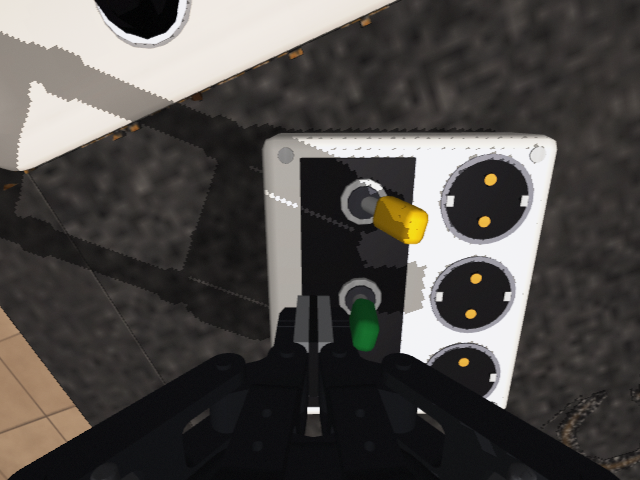

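Green is now about upright, with the finger beside it, so I'll keep pushing.

```bash
python3 -m jog '[255,0,0,0.5,0,0,0, 255,0,0,0.9,0,0,0, 255,0,0,1.2,0,0,0, 255,0,0,1.2,0,0,0]'
python3 - <<'E'
from rig import get_state
from h import *
s=get_state();print(s["clock"],where(s))
E
```

```text
clock: 3.1
position: [0.4607, -0.3558, 0.0652]
ee_rot: [-0.394, 0.393, -0.587, 0.588]
contact_force: [0.8, -1.0, -0.1]
width: -0.0003
3.1 (array([-10.3,   0.5,  65.2]), array([ 1.1, -0.6, -0.1]), -0.00029599888298273576)
```

```bash
python3 -m jog '[255,0,0,0.3,0,0,0, 255,0,0,0.3,0,0,0]'
python3 -m jog '[255,0,0,0.3,0,0,0, 255,0,0,0.3,0,0,0]'
python3 - <<'E'
from rig import get_state,get_image
from h import *
import cv2
s=get_state();print(s["clock"],where(s))
cv2.imwrite("pics/w3.png",get_image("wrist")["color"])
E
```

```text
clock: 3.35
position: [0.4634, -0.3569, 0.0653]
ee_rot: [-0.394, 0.393, -0.587, 0.588]
contact_force: [0.0, 0.4, -0.6]
width: -0.0001
clock: 3.6
position: [0.4662, -0.358, 0.0653]
ee_rot: [-0.394, 0.393, -0.587, 0.588]
contact_force: [-0.0, 0.8, 0.1]
width: 0.0002
3.6 (array([-4.4,  0.5, 65.3]), array([-0.3,  0.7,  0.1]), 0.0002256124670436966)
```

View pics/w3.png

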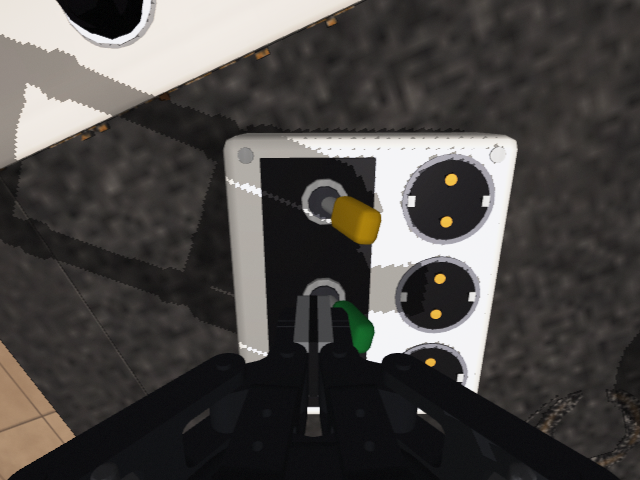

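The finger tip is thinner than I assumed. Green already leans towards the sockets, so I'll push on in 3 mm steps until I feel the stop.

```bash
for k in 1; do python3 -m jog '[255,0,0,0.3,0,0,0, 255,0,0,0.3,0,0,0]'|grep -E "pos|force"; done
python3 -m jog '[255,0,0,0.2,0,0,0, 255,0,0,0.2,0,0,0]'|grep -E "pos|force"
python3 - <<'E'
from rig import get_state,get_image
from h import *
import cv2
s=get_state();print(s["clock"],where(s))
cv2.imwrite("pics/w4.png",get_image("wrist")["color"][200:420,220:440])
E
```

```text
position: [0.4669, -0.3583, 0.0651]
contact_force: [-4.8, 1.7, 2.3]
position: [0.4671, -0.3583, 0.065]
contact_force: [-8.6, 3.1, 4.8]
4.15 (array([-3.4,  0.6, 65. ]), array([-9.1, -0.4,  4.8]), 8.58050074350834e-06)
```

View pics/w4.png

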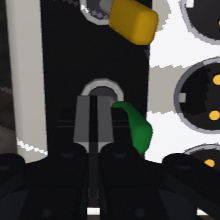

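Green is at its stop: the reaction rose to 9 N. Next I back off, rise, and go to the socket side of red.

```bash
python3 -m jog '[255,0,0,-1,0,0,0, 255,0,0,-2,0,0,0, 255,0,-3,-2,0,0,0, 255,0,-6.5,-2,0,0,0, 255,3,-6.5,1,0,0,0, 255,4.7,-6.5,4.3,0,0,0, 255,4.7,-6.5,4.3,0,0,0, 255,4.7,-6.5,4.3,0,0,0]'
python3 - <<'E'
from rig import get_state,get_image
from h import *
import cv2
s=get_state();print(s["clock"],where(s),plan(s,.043,-.047,.065))
cv2.imwrite("pics/w5.png",get_image("wrist")["color"])
E
```

```text
clock: 5.2
position: [0.4918, -0.419, 0.1299]
ee_rot: [0.393, -0.393, 0.588, -0.587]
contact_force: [-0.2, 0.4, 0.5]
width: 0.0002
5.2 (array([ 42.4, -46.1, 129.9]), array([-0.3,  0.3,  0.5]), 0.0001870982666304971) (array([0.1 , 6.49, 0.06]), array([ 0.009, -0.005, -0.006]))
```

View pics/w5.png

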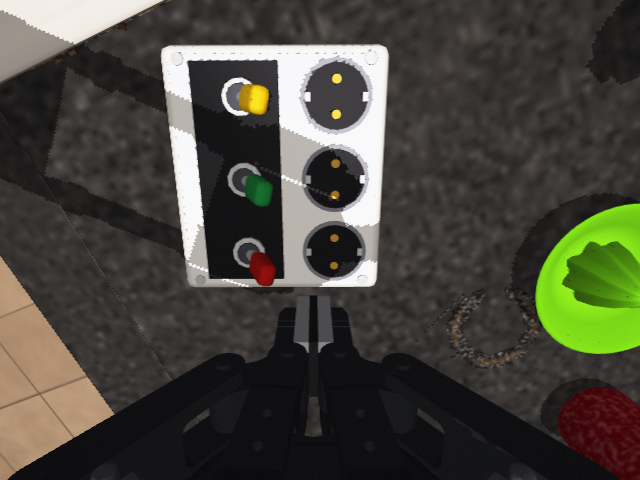

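Green (258,190), yellow (255,98) and red (262,268) all lean towards the sockets. Now I lower the tool and push red away from them.

```bash
python3 -m jog '[255,0.1,3,0,0,0,0, 255,0.1,6.5,0,0,0,0, 255,0.1,6.5,0,0,0,0, 255,0.1,6.5,-1,0,0,0, 255,0.1,6.5,-2,0,0,0, 255,0.1,6.5,-2.8,0,0,0, 255,0.1,6.5,-3.5,0,0,0, 255,0.1,6.5,-3.8,0,0,0, 255,0.1,6.5,-3.8,0,0,0]'
python3 -m jog '[255,0,0,-0.3,0,0,0, 255,0,0,-0.3,0,0,0]'|grep -E "pos|force"
python3 - <<'E'
from rig import get_state,get_image
from h import *
s=get_state();print(s["clock"],where(s))
E
```

```text
clock: 6.38
position: [0.4572, -0.4063, 0.0656]
ee_rot: [-0.394, 0.393, -0.587, 0.588]
contact_force: [1.6, 0.3, 1.7]
width: 0.0001
position: [0.4566, -0.4065, 0.066]
contact_force: [5.8, -0.9, 1.3]
6.625 (array([  5. , -47.9,  66. ]), array([5.7, 1.4, 1.3]), -0.0003966567312329934)
```

```bash
python3 -m jog '[255,0,0,-0.3,0,0,0, 255,0,0,-0.3,0,0,0]'
python3 -m jog '[255,0,0,1,0,0,0, 255,0,0,2,0,0,0, 255,0,-3,2,0,0,0, 255,0,-6.5,2,0,0,0, 255,0,-9,4,0,0,0, 255,0,-9,6,0,0,0, 255,0,-9,6,0,0,0]'
python3 - <<'E'
from rig import get_state,get_image
from h import *
import cv2
s=get_state();print(s["clock"],where(s))
cv2.imwrite("pics/w6.png",get_image("wrist")["color"])
t=get_image("top")["color"];cv2.imwrite("pics/t6.png",t)
cv2.imwrite("pics/s6.png",cv2.resize(get_image("scene")["color"][210:330,260:420],None,fx=4,fy=4))
E
```

```text
clock: 6.88
position: [0.4557, -0.4068, 0.0665]
ee_rot: [-0.395, 0.392, -0.584, 0.591]
contact_force: [9.4, -3.1, 0.1]
width: 0.0001
clock: 7.75
position: [0.5073, -0.4268, 0.1547]
ee_rot: [0.394, -0.394, 0.588, -0.587]
contact_force: [-1.0, 0.1, 0.8]
width: -0.0004
7.75 (array([ 59.7, -47.5, 154.7]), array([-0.9, -0.3,  0.8]), -0.00039668199298706575)
```

View pics/w6.png

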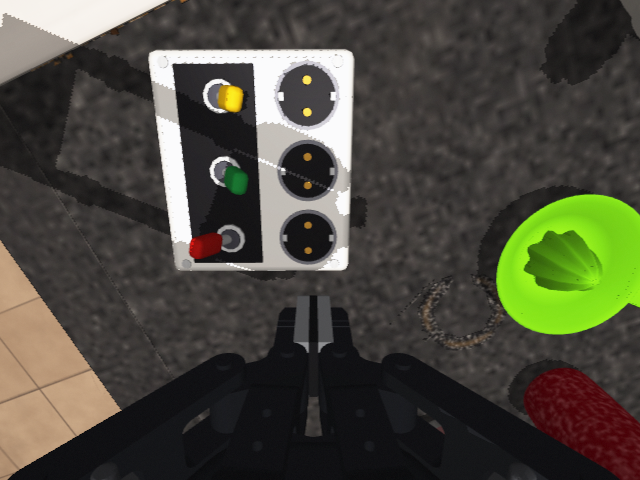

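View pics/s6.png

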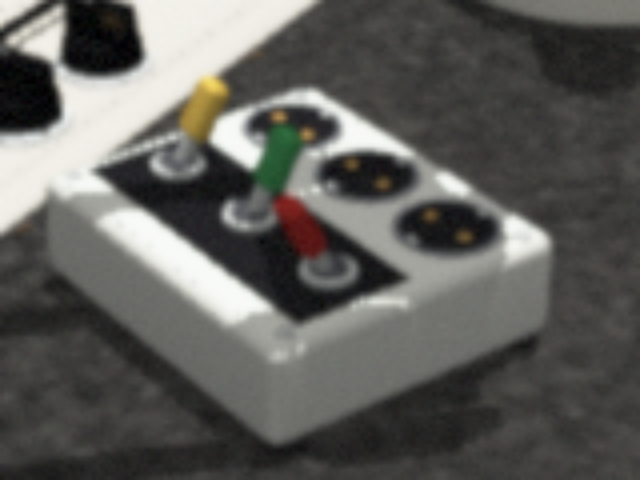

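Run:
```python
from rig import get_image
from h import *
i=get_image("scene")
for n,x,y in(("y",.0165,.047),("g",.0165,0),("r",-.0165,-.047)):
    for xx in (x,x*.6):
        c=i["R"]@(O+U@[xx,y,0]+[0,0,.045+np.sqrt(.038**2-xx**2)])+i["t"];p=i["mtx"]@c;p=p[:2]/p[2]
        print(n,xx,((p-[260,210])*4).round())
```

```text
y 0.0165 [209.  74.]
y 0.0099 [195.  73.]
g 0.0165 [283. 122.]
g 0.0099 [268. 121.]
r -0.0165 [288. 202.]
r -0.0099 [303. 191.]
```

The tips seen in the scene crop are yellow (211,82), green (288,130) and red (288,202). They match the fully tilted predictions, not the threshold ones.

```bash
python3 -c "
from rig import sign_off;print(sign_off())"
```

```text
the job is handed in; nothing more can be done
None
```

The switches are set as asked: green on, yellow on, red off. I handed the job in at about 8 s, and `sign_off()` reports no verdict.

- **Moves:** I found the unit in the top view. With the closed fingers I pushed green towards the sockets and red away from them, each to about 9–10 N of reaction at its stop. I did not touch yellow, which was already on.
- **Last checks:** In the scene view, all three lever tips lie within about 2 camera pixels of their fully tilted positions, clearly past the 10 mm threshold. The gripper finished about 15 cm above the worktop, touching nothing. No check failed or disagreed.

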